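# Fit the keyed lens cell on the specimen viewer and hold it home

### The arm

A 6-joint arm with a two-finger parallel gripper is mounted at the origin on the work surface. World frame = base frame: x ahead of the robot, y to its left, z up, the work surface at z = 0. Lengths are in mm, angles in rad, forces in N, time in s.
With the tool pointing down it reaches from about 275 to 1000 mm from the base axis. Payload 8.4 kg.
Tool frame: the origin (TCP) lies on the centre line of the jaws, within the pads' length; the fingertips stand r.tip_reach ahead of it and the grasp point (between the pads) lies 11 mm behind it (r.tip_reach is the distance from the TCP to the fingertips, in mm); z points along the fingers, y is the line along which they close (so a half turn about z gives the same grasp; the last joint's range is limited). The gripper opens to 85 mm and grips with 20 to 120 N. Pads are 22 mm wide; open, the fingers measure 114 mm over their backs; the gripper's body (76 mm by 85 mm) begins 54 mm behind the grasp point. The pads swing forward as they close: fully open they stand 13 mm farther back than shut.
Start: joints at [-1.127, 0.353, 1.633, -0, 1.155, -0.002], TCP at [269.486, -563.919, 239.281] pointing down, gripper open.
Joint ranges: [-2.63, 2.63], [-0.92, 2.1], [0.06, 2.66], [-1.3, 4.44], [0, 2.69], [-3.02, 3.02]. Speed limits (rad/s): [2.22, 2.22, 2.79, 3.14, 3.14, 3.14].

### API

Orientations are given as [roll, pitch, yaw] about the fixed x, y, z axes, in that order (R = Rz(yaw) Ry(pitch) Rx(roll)).
In Python, from rig import r gives the robot as it stands.
- The arm moves only by the tool carry_out, never from a script. Its argument "targets" is a list of rows, each an object with "dp": the shift along the tool's x, y, z in mm, a list of three; "yaw": the turn about the tool's z in degrees. A call has 1 to 12 rows; each row is the pose to reach, as a shift and turn from the pose commanded when the call began, along the tool's axes at that moment; what a row does not reach only later rows make up. A row lasts 1/8 s, in which the tool goes at most 62.5 mm and 10.7 degrees, less where a joint would pass 70% of its speed; a pose out of reach is approached as far as the arm can. A call with a gripper value outside its range is refused whole. "fingers" is the opening, from -1 (shut) to 1 (fully open), so that 0 is half open, set as the call begins (left out, the last holds). The fingers move at their own pace and stop on an object; "grip_force" is the grip in N (left out, the last holds). Time passes only in rows, so rows that repeat a pose let the fingers close. It gives the time, the measured TCP pose, the force, the opening and the grip force at its end, in the units of the state.
- r.sense(): the state, without advancing time (a new reading comes with each control period).
- r.grab_frame(name): name is "scene" or "top" or "wrist"; returns the picture (480x640x3 uint8, red, green, blue); there is no depth.
- r.get_calibration(name): a dict with "fx", "fy", "cx", "cy" (pixels), "rvec" (rotation vector, rad) and "tvec" (3), from world to camera coordinates, as OpenCV has them. Camera axes: x right, y down, z forward; pixel columns grow to the right and rows downward; lengths in mm; the calibration is good to about 2 mm. A picture is of the moment at which its call begins: read the wrist's pose just before it. get_calibration takes no time and is no camera call; for the wrist camera it gives the pose at the moment of the call.
- r.sign_off(): hands the job in; it is judged then, once.
The state is a dict: "clock": time; "qpos": joint angles; "qvel": joint speeds; "joint_efforts": joint torques, N m; "eef_pos": TCP position; "tcp_rot": TCP orientation; "contact_force": force on the tool from outside, world axes, zero at the start; "wrist_torque": the same for the moment, N m; "opening": opening from 0.0 (shut) to 1.0 (fully open); "grasp_force": force on a finger pad.
Only numpy, scipy, OpenCV 4.12 (cv2) and the standard library are available. Lean on these libraries where they do the work, as an engineer would, in place of code of your own. Each camera call takes 0.05 s, during which the arm holds its last target. There are 200 camera calls.

### The job

Pull the viewer's dust shutter out to its stop, then fetch the knurled lens cell and set it squarely over the bared spigot. Pressing lightly, turn the collar to find where its hidden keyways drop over the spigot's lugs, push it fully home against the sprung seat and finish while still holding it there with the fingers, because the spring lifts it as soon as it is let go. Leave the other things on the desk where they are.

Things in the scene. Friction and masses are not known exactly. Their poses are not given: they have to be found in the camera images.
- viewer: The specimen viewer: fixed low white box on the table, turned up to 20 degrees, 120 mm (its x) by 200 mm (its y), 30 mm high. Origin on the table under the spigot's axis; the box reaches 65 mm to +y and 135 mm to -y of it. The shutter pulls out towards its -y. The flat top is called the deck.
- spigot_tip (a point): Top centre of the viewer's upright aluminium spigot, 32 mm above the deck, 62 mm above the table. Axes as the viewer's. Spigot 28 mm in diameter, its top 6 mm tapered to 18 mm. Three lugs, 120 degrees apart, 6 mm wide, reach 19.5 mm from the axis; their tops are 12 mm below this point. An unkeyed cell rests with its underside on the lug tops.
- shutter (a joint): Travel (m) of the grey dust shutter, a hood 58 mm (x) by 48 mm (y), its top 38.5 mm above the deck, that covers the spigot: 0 shut, 0.095 out against its stop, along the viewer's -y. It drags about 3 N plus a light return spring (up to 1.2 N), so it stays where it is left.
- shutter_tab (a point): Grip point on the shutter's upright tab, 10 mm below the tab's top, 22 mm above the hood's top, 90.5 mm above the table. The tab, on top of the hood, is 30 mm wide along x, 12 mm thick along y (the pull direction), 32 mm high. Axes as the viewer's: it pulls out towards -y. Shut, this point lies 12 mm to -y of the spigot's axis.
- cell_center (a point): Centre of the lens cell: loose dark steel knurled round collar with a lens on top, 54 mm diameter (55 over ridges), 44 mm high, 0.13 to 0.25 kg, standing on the table; this point is 22 mm above its underside, z up its axis. Open below: bore 31 mm diameter, 30 mm deep.
- cell_foot (a point): Centre of the lens cell's underside. From it three keyways, 120 degrees apart, run up inside the bore. They cannot be seen from outside and nothing marks their angle, nor is it given by the axes; they clear the lugs within about 0.1 rad either way, so a turn of at most 2.1 rad finds them. If the cell sinks part way and sticks, a lug is catching a keyway edge: turn slightly either way.
- seat (a joint): Sinking (m) of the sprung steel seat ring round the spigot: 0 free, top 12 mm above the deck (8 mm below the lug tops, so a keyed cell drops 8 mm to meet it); 0.006 right down, the cell fully home. Takes 5 N to start and 9 N right down, the cell's weight helping; it lifts the cell when let go.
- spacer: Bystander: plain smooth aluminium spacer ring, 52 mm diameter, 14 mm high, open, lying flat near the lens cell. Origin at the centre of its underside. Not to be disturbed.
- dish: Bystander: clear round dish with a dark stone flake, 90 mm diameter, 15 mm high. Not to be disturbed.
- pen_mug: Bystander: white mug of pens, 80 mm diameter, 165 mm high with the pens. Not to be disturbed.
- sample_box: Bystander: clear sample box with white lid, 114 by 154 by 58 mm. Not to be disturbed.
- calipers: Bystander: steel calipers lying flat, 160 mm long along y. Not to be disturbed.
- tweezers: Bystander: steel tweezers lying flat, 140 mm long along y. Not to be disturbed.
- vial: Bystander: small amber glass vial with white cap, 36 mm diameter, 55 mm high. Not to be disturbed.
There are look-alikes about, which are no part of the job. There is more than one size of the part that bears cell_center; the job needs the larger.

How it is judged:
By the outcome, as a careful person would: the job done as asked, in the order asked, and still so for the second after the job is handed in, while the arm keeps its last pose, push and grip.
It also fails if it takes over 61 s, if anything falls off the work surface, if the arm or the gripper's body presses on something with over 40 N, if the wrist force passes 120 N, or if a joint passes its speed limit or range.

## Working session

There is one attempt and no reset: what is moved stays moved. The work goes in short steps, Python scripts to look and compute and a tool call to move; the robot and the scene stay as the last step left them, time stands still between calls to the robot, and variables do not carry over. Pictures are saved under pics/ and viewed, at most 10 in all, crops included, and the job is handed in when it is done.

Besides the shell and the picture viewer there is one more tool, called after "Call:" as name(argument=value, ...) on one line, values as JSON. carry_out: Moves the arm, as the interface text tells. Its arguments: {"type":"object","properties":{"targets":{"type":"array","items":{"type":"object","properties":{"dp":{"type":"array","items":{"type":"number"}},"yaw":{"type":"number"}}}},"fingers":{"type":"number"},"grip_force":{"type":"number"}},"required":["targets"]}

```bash
mkdir -p pics
python3 - <<'E'
from rig import r
import cv2,numpy as np
print(r.sense(), r.tip_reach)
for n in("scene","top"):
    im=r.grab_frame(n);cv2.imwrite(f"pics/{n}0.png",im[:,:,::-1])
    print(n,r.get_calibration(n))
E
```

```text
{'clock': 0.0, 'qpos': array([-1.12742192e+00,  3.53607905e-01,  1.63419076e+00,  1.59879670e-06,
        1.15523787e+00, -2.42806150e-03]), 'qvel': array([-8.95095012e-04,  1.37590506e-04,  1.12395109e-03,  4.15310426e-04,
        1.59543717e-04,  1.31596749e-05]), 'joint_efforts': array([-3.38245831e-03, -6.05272794e+01, -3.42063832e+01, -3.85959056e-04,
        9.51005670e-03, -7.00952069e-05]), 'eef_pos': array([ 269.25511649, -563.46330552,  238.56259943]), 'tcp_rot': array([-3.14014877e+00, -4.96763407e-06,  4.45801814e-01]), 'contact_force': array([-0.17582789, -0.30579778,  0.53418923]), 'wrist_torque': array([-0.05552256, -0.00864198,  0.02799238]), 'grasp_force': 0.0, 'opening': 0.9989688118550669} 8.0
scene {'fx': 558.6546749465497, 'fy': 558.6546749465497, 'cx': 316.660513649781, 'cy': 236.86152391505874, 'rvec': array([ 1.46965978,  2.31250263, -0.69228121]), 'tvec': array([ 250.16549914, -368.21152662, 1585.56262332])}
top {'fx': 462.56477140807107, 'fy': 462.56477140807107, 'cx': 313.4134216317343, 'cy': 248.2944094579044, 'rvec': array([ 2.19057223, -2.13203357,  0.0895505 ]), 'tvec': array([ -22.10441295,  533.82835844, 1260.85201   ])}
```

View pics/scene0.png

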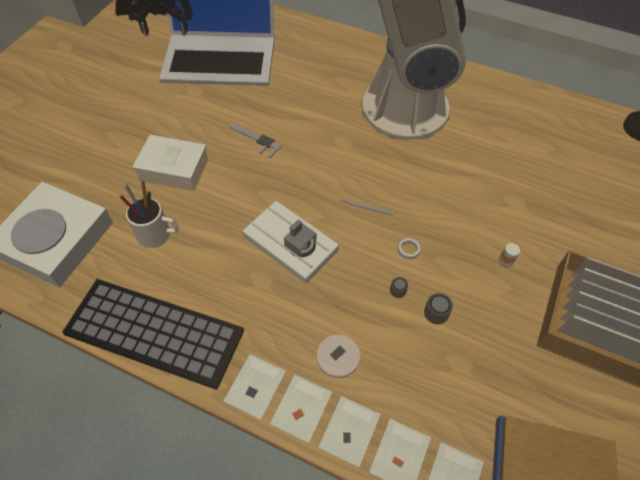

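View pics/top0.png

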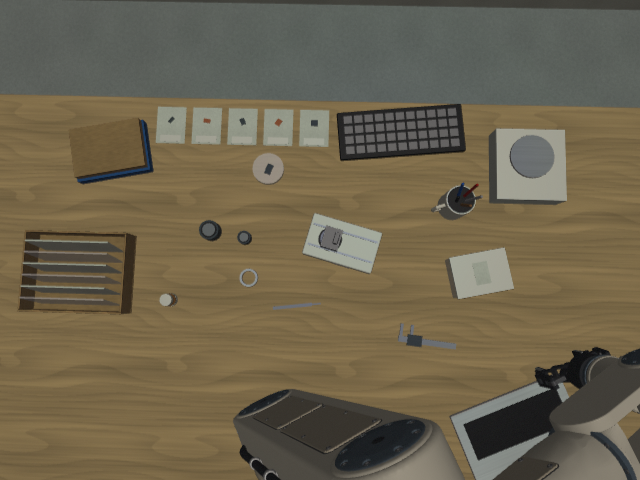

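The scene view shows the viewer at about (290,240) with the shutter tab at (296,229), the large cell at (438,307), the small one at (399,287) and the spacer at (409,248). In the top view the viewer is at (342,243), the large cell at (210,230), the small one at (244,238) and the spacer at (248,277). I'll zoom in on these.

Run:
```python
import cv2,numpy as np
s=cv2.imread("pics/scene0.png");t=cv2.imread("pics/top0.png")
f=lambda im,x,y,w,h,k:cv2.resize(im[y:y+h,x:x+w],None,fx=k,fy=k,interpolation=cv2.INTER_CUBIC)
a=np.hstack([f(s,240,195,100,85,4),f(t,295,205,100,85,4)])
b=np.hstack([f(s,385,260,80,65,5),f(t,185,205,80,65,5)])
a=cv2.resize(a,None,fx=.8,fy=.8) if 0 else a
im=np.vstack([a,b])[:600]
cv2.imwrite("pics/crop1.png",im);print(im.shape)
```

```text
(600, 800, 3)
```

View pics/crop1.png

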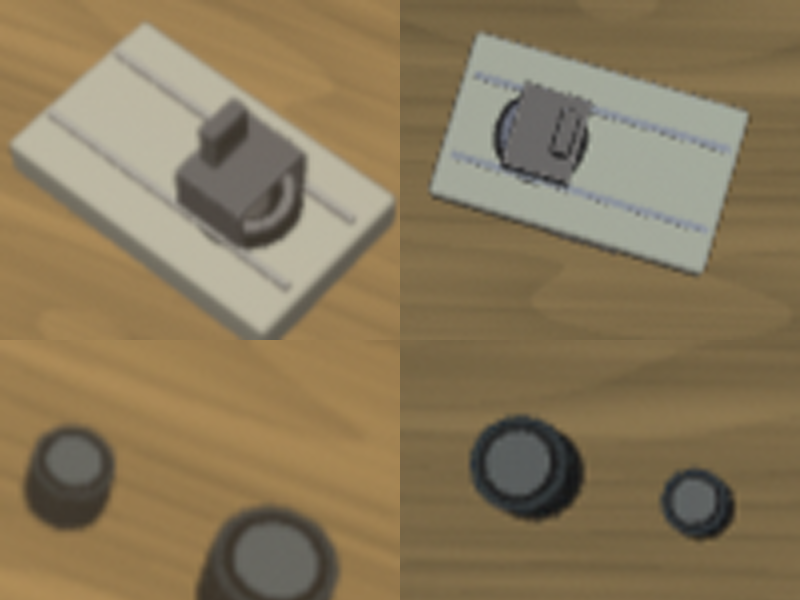

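The crop shows the deck corners, the tab top (scene about (224,116), top about (567,132) in crop pixels) and the lens top of the large cell. I'll triangulate them.

```bash
cat > h.py <<'E'
from rig import r
import cv2,numpy as np
def P(c):
    R=cv2.Rodrigues(np.array(c["rvec"]))[0]; K=np.array([[c["fx"],0,c["cx"]],[0,c["fy"],c["cy"]],[0,0,1]])
    return K@np.c_[R,c["tvec"]]
def tri(c1,p1,c2,p2):
    X=cv2.triangulatePoints(P(c1),P(c2),np.float64(p1).reshape(2,1),np.float64(p2).reshape(2,1))[:,0];return X[:3]/X[3]
def onz(c,p,z):
    M=P(c);A=np.c_[M[:,:2],-np.array([*p,1.])];s=np.linalg.solve(A,-(M[:,2]*z+M[:,3]));return s[:2]
def proj(c,X):
    q=P(c)@np.array([*X,1.]);return q[:2]/q[2]
E
python3 - <<'E'
from h import *
np.set_printoptions(precision=1,suppress=True)
s=r.get_calibration("scene");t=r.get_calibration("top")
u=lambda x0,y0,k,X,Y:(x0+(X+.5)/k-.5,y0+(Y+.5)/k-.5)
S=lambda X,Y:u(240,195,4,X,Y);T=lambda X,Y:u(295,205,4,X-400,Y)
C={"A":((147,23),(748,113)),"B":((10,148),(702,273)),"C":((265,335),(430,192)),"D":((397,200),(478,33))}
# which scene corner matches which top corner: try both rotations
for n,sc in [(k,v[0]) for k,v in C.items()]:
    print(n,"scene z30",onz(s,S(*sc),30))
for n,tc in [(k,v[1]) for k,v in C.items()]: print(n,"top z30",onz(t,T(*tc),30))
print("tab",tri(s,S(224,116),t,T(567,132)), onz(s,S(224,116),100.5),onz(t,T(567,132),100.5))
sc=u(385,260,5,275,220);tc=u(185,205,5,118,123)
print("cell",tri(s,sc,t,tc),onz(s,sc,44),onz(t,tc,44))
st=r.sense();w=r.get_calibration("wrist");print(w)
R=cv2.Rodrigues(np.array(w["rvec"]))[0];print("cam pos",-R.T@w["tvec"],"fwd",R[2])
E
```

```text
A scene z30 [ 470.1 -165.1]
B scene z30 [ 586.2 -195.6]
C scene z30 [635.6  -6. ]
D scene z30 [522.6  24.5]
A top z30 [ 581.9 -196. ]
B top z30 [ 469.9 -165.9]
C top z30 [521.   23.3]
D top z30 [633.5  -6.9]
tab [556.3 -68.4 101.9] [555.4 -68.8] [556.6 -68.6]
cell [577.8 283.3  46.8] [576.4 282.9] [577.9 284.7]
{'fx': 358.3010726638101, 'fy': 358.3010726638101, 'cx': 318.5482423675917, 'cy': 243.13649747243716, 'rvec': array([-2.4,  1.5,  0.3]), 'tvec': array([-623.7,  -40.7,  381. ])}
cam pos [ 344.3 -527.1  373.3] fwd [-0.3 -0.1 -0.9]
```

```bash
cat >> h.py <<'E'
def go(x,y,z,yawdeg,frm=None):
    """shift in tool axes and tool-z turn (deg) from the present pose (or frm=(pos,rot))"""
    from scipy.spatial.transform import Rotation as Ro
    st=r.sense();p,e=frm or (st["eef_pos"],st["tcp_rot"])
    R=Ro.from_euler("xyz",e).as_matrix()
    d=R.T@(np.array([x,y,z])-p); t=-(yawdeg-np.degrees(e[2])); t=(t+180)%360-180
    print("dp",np.round(d,1),"yaw",round(t,1))
E
python3 -c "
from h import *
go(557.5,-66,200,-15.1)"
```

```text
dp [ 474.5 -324.6   39.1] yaw 40.6
```

Call:
carry_out(targets=[{"dp": [40,-27,0],"yaw": 5},{"dp": [80,-54,0],"yaw": 10},{"dp": [120,-81,0],"yaw": 15},{"dp": [165,-113,0],"yaw": 20},{"dp": [210,-144,0],"yaw": 25},{"dp": [255,-175,0],"yaw": 30},{"dp": [300,-205,10],"yaw": 35},{"dp": [345,-236,20],"yaw": 40.6},{"dp": [390,-267,30],"yaw": 40.6},{"dp": [435,-298,39],"yaw": 40.6},{"dp": [474.5,-324.6,39],"yaw": 40.6},{"dp": [474.5,-324.6,39],"yaw": 40.6}], fingers=1, grip_force=40)

```text
clock: 1.6
eef_pos: [558.8, -63.8, 199.8]
tcp_rot: [-3.141, 0.0, -0.259]
contact_force: [-0.8, -0.5, 0.5]
opening: 0.998
grasp_force: 0.0
```

Run:
```python
from h import *
import json
st=r.sense();print(st["clock"],st["eef_pos"],st["tcp_rot"],st["qpos"],st["contact_force"])
w=r.get_calibration("wrist");im=r.grab_frame("wrist");cv2.imwrite("pics/w1.png",im[:,:,::-1])
json.dump({k:np.array(v).tolist() for k,v in w.items()},open("w1.json","w"))
for n,X in dict(tabtop=(558.6,-63.8,100.5),measured=(556.5,-68.5,100.5)).items(): print(n,proj(w,X))
```

```text
1.6 [558.76800653 -63.81291263 199.84763906] [-3.14112165e+00  2.23697175e-04 -2.59271962e-01] [-1.16673765e-01  2.98563146e-01  1.80743449e+00  5.78926625e-04
  1.03574958e+00  1.71309935e+00] [-0.77469639 -0.51666601  0.46411751]
tabtop [319.97911969 248.02779718]
measured [327.30625799 249.14347388]
```

View pics/w1.png

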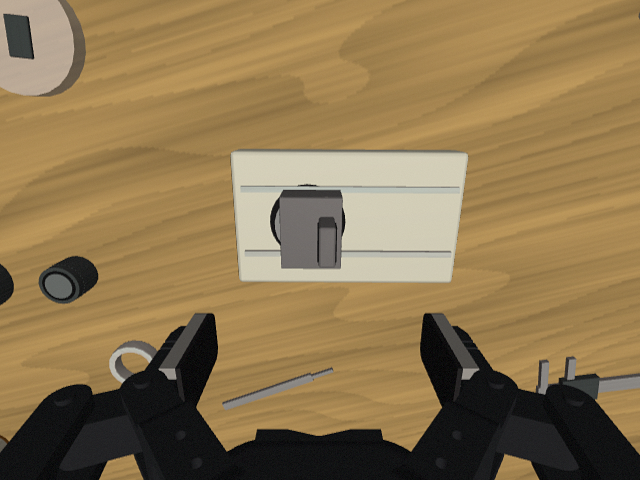

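The wrist view shows the tab top at about (327,242), the hood at (281–342, 190–268) and the seat ring centred near column 308. The tab's column agrees with the triangulated (556.5, -68.5). Now I'll descend.

Call:
carry_out(targets=[{"dp": [-1,2.5,30],"yaw": 0},{"dp": [-1,2.5,60],"yaw": 0},{"dp": [-1,2.5,90],"yaw": 0},{"dp": [-1,2.5,105],"yaw": 0},{"dp": [-1,2.5,115],"yaw": 0},{"dp": [-1,2.5,118],"yaw": 0},{"dp": [-1,2.5,118],"yaw": 0},{"dp": [-1,2.5,118],"yaw": 0}])

```text
clock: 2.65
eef_pos: [556.6, -68.7, 83.0]
tcp_rot: [-3.141, -0.001, -0.263]
contact_force: [0.0, 0.5, -0.6]
opening: 1.006
grasp_force: 0.0
```

Call:
carry_out(targets=[{"dp": [0,0,0]},{"dp": [0,0,0]},{"dp": [0,0,0]},{"dp": [0,0,0]},{"dp": [0,0,0]},{"dp": [0,0,0]}], fingers=-1, grip_force=40)

```text
schema error: expected keys dp, yaw
```

Call:
carry_out(targets=[{"dp": [0,0,0],"yaw": 0},{"dp": [0,0,0],"yaw": 0},{"dp": [0,0,0],"yaw": 0},{"dp": [0,0,0],"yaw": 0},{"dp": [0,0,0],"yaw": 0},{"dp": [0,0,0],"yaw": 0},{"dp": [0,0,0],"yaw": 0},{"dp": [0,0,0],"yaw": 0}], fingers=-1, grip_force=40)

```text
clock: 3.65
eef_pos: [556.1, -68.6, 82.4]
tcp_rot: [-3.142, -0.0, -0.263]
contact_force: [-2.0, -0.6, 3.4]
opening: 0.137
grasp_force: 41.0
```

Call:
carry_out(targets=[{"dp": [0,8,0],"yaw": 0},{"dp": [0,17,0],"yaw": 0},{"dp": [0,27,0],"yaw": 0},{"dp": [0,37,0],"yaw": 0},{"dp": [0,47,0],"yaw": 0},{"dp": [0,57,0],"yaw": 0},{"dp": [0,66,0],"yaw": 0},{"dp": [0,74,0],"yaw": 0},{"dp": [0,80,0],"yaw": 0},{"dp": [0,84,0],"yaw": 0},{"dp": [0,87,0],"yaw": 0},{"dp": [0,87,0],"yaw": 0}])

```text
clock: 5.15
eef_pos: [533.0, -153.4, 82.4]
tcp_rot: [3.141, 0.0, -0.263]
contact_force: [-1.7, 1.4, 5.3]
opening: 0.133
grasp_force: 41.3
```

Call:
carry_out(targets=[{"dp": [0,2,0],"yaw": 0},{"dp": [0,4,0],"yaw": 0},{"dp": [0,5,0],"yaw": 0},{"dp": [0,6,0],"yaw": 0},{"dp": [0,7,0],"yaw": 0},{"dp": [0,8,0],"yaw": 0},{"dp": [0,8,0],"yaw": 0}])

```text
clock: 6.02
eef_pos: [531.9, -157.7, 82.3]
tcp_rot: [-3.137, 0.0, -0.265]
contact_force: [4.7, 25.1, 5.2]
opening: 0.136
grasp_force: 41.6
```

Call:
carry_out(targets=[{"dp": [0,-2,0],"yaw": 0},{"dp": [0,-2,0],"yaw": 0},{"dp": [0,-2,0],"yaw": 0},{"dp": [0,-2,0],"yaw": 0},{"dp": [0,-2,-15],"yaw": 0},{"dp": [0,-2,-45],"yaw": 0},{"dp": [0,-20,-80],"yaw": 0},{"dp": [0,-60,-110],"yaw": 0},{"dp": [0,-100,-120],"yaw": 0},{"dp": [0,-100,-120],"yaw": 0},{"dp": [0,-100,-120],"yaw": 0}], fingers=1)

```text
clock: 7.4
eef_pos: [557.1, -64.0, 202.7]
tcp_rot: [3.141, -0.0, -0.262]
contact_force: [0.2, -0.7, 0.5]
opening: 1.002
grasp_force: 0.0
```

Run:
```python
from h import *
import json
st=r.sense();print(st["clock"],st["eef_pos"],st["tcp_rot"],st["contact_force"])
w=r.get_calibration("wrist");im=r.grab_frame("wrist")
json.dump({k:np.array(v).tolist() for k,v in w.items()},open("w2.json","w"))
t=r.grab_frame("top");s=r.grab_frame("scene")
cv2.imwrite("pics/w2.png",im[:,:,::-1]);cv2.imwrite("pics/t2.png",t[:,:,::-1]);cv2.imwrite("pics/s2.png",s[:,:,::-1])
f=lambda im,x,y,w,h,k:cv2.resize(im[y:y+h,x:x+w],None,fx=k,fy=k,interpolation=cv2.INTER_CUBIC)
o=np.hstack([f(im,220,130,260,200,2)[:400,:520],np.vstack([f(s,260,210,70,60,4),f(t,305,215,70,60,4)])[:400]])
cv2.imwrite("pics/c2.png",o[:,:,::-1]);print(o.shape)
for X in ((559.8,-54.4,62),(561.7,-52.2,62)): print(proj(w,X))
```

```text
7.4 [557.08300864 -64.00783235 202.67134251] [ 3.14126887e+00 -1.95329379e-04 -2.62099149e-01] [ 0.1773151  -0.7422036   0.47211878]
(400, 800, 3)
[307.18973478 230.54478505]
[303.90366079 229.03375341]
```

View pics/c2.png

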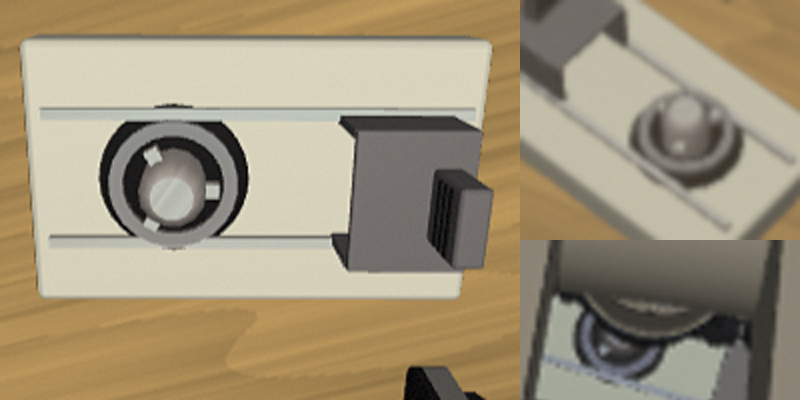

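The shutter is out. The spigot tip is at crop (172,199), which is wrist (305.9,229.4), and at (685,104) in the scene crop.

Run:
```python
from h import *
import json
np.set_printoptions(precision=1,suppress=True)
w=json.load(open("w2.json"));s=r.get_calibration("scene")
pw=(305.9,229.3);ps=(260+(165+.5)/4-.5,210+(104+.5)/4-.5)
print(tri(w,pw,s,ps),onz(w,pw,62),onz(s,ps,62))
print("ring",onz(w,(220+172.5/2-.5,130+184.5/2-.5),42))
go(577.5,283.8,200,np.degrees(.457)+90)
print(r.sense()["qpos"])
```

```text
[562.2 -53.7  70.7] [561.1 -53.7] [556.5 -56.1]
ring [562.  -53.1]
dp [ -70.9 -341.7    1.9] yaw -131.3
[-0.1  0.3  1.8 -0.   1.   1.7]
```

Call:
carry_out(targets=[{"dp": [-6,-28,0],"yaw": -10.5},{"dp": [-12,-57,0],"yaw": -21},{"dp": [-18,-85,0],"yaw": -31.5},{"dp": [-24,-114,0],"yaw": -42},{"dp": [-30,-142,0],"yaw": -52.5},{"dp": [-36,-171,0],"yaw": -63},{"dp": [-42,-200,0],"yaw": -73.5},{"dp": [-48,-228,0],"yaw": -84},{"dp": [-53,-257,0],"yaw": -94.5},{"dp": [-59,-285,0],"yaw": -105},{"dp": [-65,-313,0],"yaw": -115.5},{"dp": [-71,-341.7,0],"yaw": -126}])

```text
clock: 9.05
eef_pos: [577.7, 284.5, 201.8]
tcp_rot: [-3.141, 0.0, 1.941]
contact_force: [0.4, 0.0, 0.1]
opening: 0.999
grasp_force: 0.0
```

Call:
carry_out(targets=[{"dp": [0,0,15],"yaw": -5},{"dp": [0,0,20],"yaw": -5},{"dp": [0,0,20],"yaw": -5},{"dp": [0,0,20],"yaw": -5}])

```text
clock: 9.55
eef_pos: [577.9, 284.1, 182.7]
tcp_rot: [3.141, 0.0, 2.022]
contact_force: [0.2, 0.2, 0.2]
opening: 1.001
grasp_force: 0.0
```

Run:
```python
from h import *
import json
st=r.sense();print(st["clock"],st["eef_pos"],st["tcp_rot"],st["qpos"],st["contact_force"])
w=r.get_calibration("wrist");im=r.grab_frame("wrist");cv2.imwrite("pics/w3.png",im[:,:,::-1])
json.dump({k:np.array(v).tolist() for k,v in w.items()},open("w3.json","w"))
print(proj(w,(577.5,283.8,44)))
```

```text
9.55 [577.91885881 284.14752932 182.71009066] [3.14115666e+00 1.46772650e-05 2.02158691e+00] [ 4.54643735e-01  4.36722735e-01  1.64161340e+00 -1.87209602e-05
  1.06282059e+00  3.86225126e-03] [0.17800455 0.15879925 0.22298226]
[317.17620977 232.11012874]
```

View pics/w3.png

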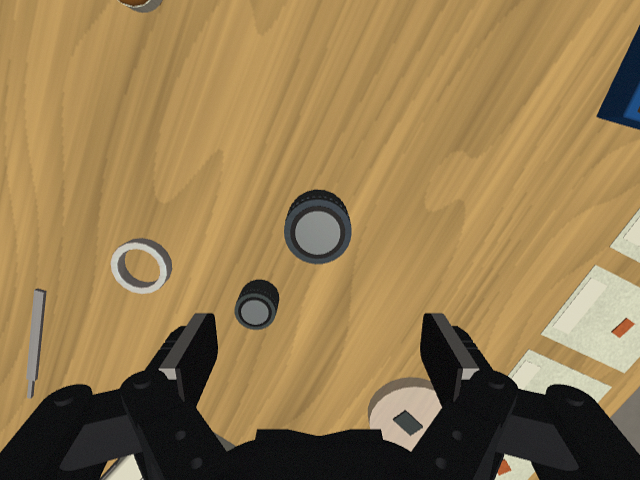

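The large cell's lens centre is at (317.5,232), matching the predicted (317.2,232.1). The small cell at (257,310) and the spacer at (140,265) are clear of the fingers.

Call:
carry_out(targets=[{"dp": [0,0,40],"yaw": 0},{"dp": [0,0,80],"yaw": 0},{"dp": [0,0,115],"yaw": 0},{"dp": [0,0,140],"yaw": 0},{"dp": [0,0,158],"yaw": 0},{"dp": [0,0,167],"yaw": 0},{"dp": [0,0,169],"yaw": 0},{"dp": [0,0,169],"yaw": 0},{"dp": [0,0,169],"yaw": 0}])

```text
clock: 10.72
eef_pos: [578.1, 284.9, 14.2]
tcp_rot: [3.14, -0.0, 2.024]
contact_force: [-0.6, 0.8, 0.1]
opening: 0.998
grasp_force: 0.0
```

Call:
carry_out(targets=[{"dp": [0,0,0],"yaw": 0},{"dp": [0,0,0],"yaw": 0},{"dp": [0,0,0],"yaw": 0},{"dp": [0,0,0],"yaw": 0},{"dp": [0,0,0],"yaw": 0},{"dp": [0,0,0],"yaw": 0}], fingers=-1, grip_force=60)

```text
clock: 11.48
eef_pos: [577.8, 284.8, 13.9]
tcp_rot: [3.141, -0.0, 2.024]
contact_force: [-1.3, -1.2, 5.7]
opening: 0.62
grasp_force: 62.7
```

Call:
carry_out(targets=[{"dp": [0,0,-10],"yaw": 0},{"dp": [0,0,-40],"yaw": 0},{"dp": [0,0,-80],"yaw": 0},{"dp": [0,0,-115],"yaw": 0},{"dp": [0,0,-125],"yaw": 0},{"dp": [0,0,-125],"yaw": 0},{"dp": [0,0,-125],"yaw": 0}])

```text
clock: 12.35
eef_pos: [576.6, 284.2, 136.6]
tcp_rot: [-3.139, -0.0, 2.024]
contact_force: [-0.8, -0.5, -1.0]
opening: 0.617
grasp_force: 63.2
```

Run:
```python
from h import *
st=r.sense();print(st["clock"],st["eef_pos"],st["tcp_rot"],st["contact_force"],st["opening"])
go(561.2,-53.5,139,144.7)
```

```text
12.35 [576.58936841 284.1800885  136.61841627] [-3.13902063e+00 -5.49017873e-06  2.02360392e+00] [-0.8418198  -0.53502636 -1.02050031] 0.6170853752890199
dp [-296.9 -161.6   -2. ] yaw -28.8
```

Call:
carry_out(targets=[{"dp": [-25,-14,0],"yaw": -3},{"dp": [-55,-30,0],"yaw": -6},{"dp": [-90,-49,0],"yaw": -9},{"dp": [-125,-68,0],"yaw": -12},{"dp": [-160,-87,0],"yaw": -15},{"dp": [-195,-106,0],"yaw": -18},{"dp": [-230,-125,0],"yaw": -21},{"dp": [-260,-142,0],"yaw": -25},{"dp": [-282,-154,0],"yaw": -28.8},{"dp": [-297,-162,0],"yaw": -28.8},{"dp": [-297,-162,0],"yaw": -28.8},{"dp": [-297,-162,0],"yaw": -28.8}])

```text
clock: 13.85
eef_pos: [561.7, -52.6, 137.9]
tcp_rot: [-3.142, -0.001, 2.526]
contact_force: [0.2, -0.0, -1.5]
opening: 0.61
grasp_force: 63.3
```

Run:
```python
from h import *
s=r.grab_frame("scene");w=r.grab_frame("wrist")
st=r.sense();print(st["clock"],st["eef_pos"],st["tcp_rot"],st["qpos"],st["contact_force"],st["opening"])
go(561.2,-53.5,80,144.7)
f=lambda im,x,y,w,h,k:cv2.resize(im[y:y+h,x:x+w],None,fx=k,fy=k,interpolation=cv2.INTER_CUBIC)
cv2.imwrite("pics/c4.png",np.hstack([f(s,230,150,133,160,3)[:480,:399],f(w,120,0,400,480,1)])[:,:,::-1])
```

```text
13.95 [561.80663542 -52.41659668 138.15731261] [ 3.14152267e+00 -3.02232761e-04  2.52659197e+00] [-9.58141616e-02  3.77852734e-01  1.85263383e+00  2.66628370e-04
  9.11333790e-01 -1.05177318e+00] [ 0.28691595  0.12247426 -1.95573128] 0.6190474052228466
dp [-0.1 -1.2 58.2] yaw 0.1
```

View pics/c4.png

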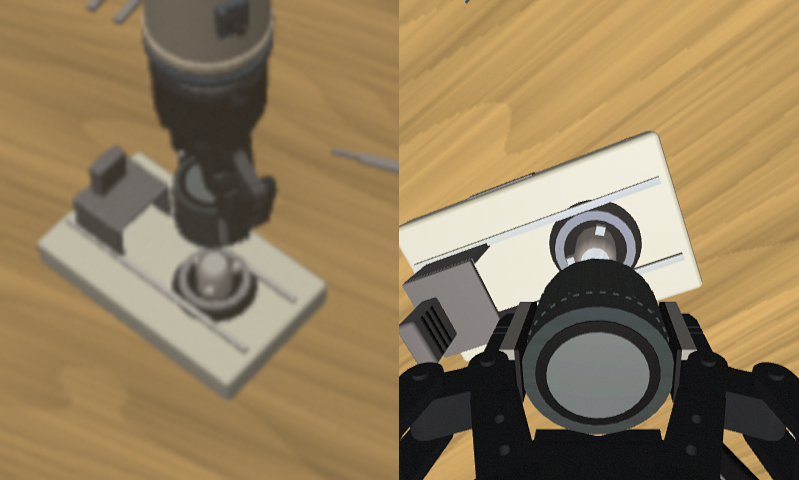

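The cell is held upright, with its lens at column 599 and the bared spigot and ring below it at about 596. The tool is well centred, so I'll lower it.

Call:
carry_out(targets=[{"dp": [0,-1,15],"yaw": 0},{"dp": [0,-1,35],"yaw": 0},{"dp": [0,-1,50],"yaw": 0},{"dp": [0,-1,57],"yaw": 0},{"dp": [0,-1,61],"yaw": 0},{"dp": [0,-1,65],"yaw": 0},{"dp": [0,-1,68],"yaw": 0},{"dp": [0,-1,68],"yaw": 0},{"dp": [0,-1,68],"yaw": 0}])

```text
clock: 15.08
eef_pos: [561.4, -54.2, 70.5]
tcp_rot: [3.141, 0.0, 2.526]
contact_force: [0.4, 0.3, -1.3]
opening: 0.615
grasp_force: 63.2
```

Call:
carry_out(targets=[{"dp": [0,0,2],"yaw": 0},{"dp": [0,0,4],"yaw": 0},{"dp": [0,0,5.5],"yaw": 0},{"dp": [0,0,7],"yaw": 0},{"dp": [0,0,8],"yaw": 0},{"dp": [0,0,8],"yaw": 0}])

```text
clock: 15.82
eef_pos: [561.3, -54.2, 63.5]
tcp_rot: [3.142, 0.0, 2.526]
contact_force: [-4.4, 0.4, 14.2]
opening: 0.616
grasp_force: 65.0
```

Call:
carry_out(targets=[{"dp": [0,0,-0.3],"yaw": 3},{"dp": [0,0,-0.3],"yaw": 6},{"dp": [0,0,-0.3],"yaw": 9},{"dp": [0,0,-0.3],"yaw": 12},{"dp": [0,0,-0.3],"yaw": 15},{"dp": [0,0,-0.3],"yaw": 18},{"dp": [0,0,-0.3],"yaw": 21},{"dp": [0,0,-0.3],"yaw": 24},{"dp": [0,0,-0.3],"yaw": 27},{"dp": [0,0,-0.3],"yaw": 30}])

```text
clock: 17.08
eef_pos: [561.5, -54.1, 63.7]
tcp_rot: [3.141, 0.0, 2.001]
contact_force: [-4.0, 0.8, 13.2]
opening: 0.616
grasp_force: 64.4
```

```bash
python3 -c "
from h import *
s=r.sense();print(s['eef_pos'],s['tcp_rot'],s['contact_force'],s['wrist_torque'])"
```

```text
[561.53124649 -54.07726896  63.72820945] [3.14101136e+00 2.88997495e-04 2.00118535e+00] [-4.0439234   0.77945366 13.20989238] [0.22234603 0.77287905 0.16291313]
```

Call:
carry_out(targets=[{"dp": [0,0,0],"yaw": 3},{"dp": [0,0,0],"yaw": 6},{"dp": [0,0,0],"yaw": 9},{"dp": [0,0,0],"yaw": 12},{"dp": [0,0,0],"yaw": 15},{"dp": [0,0,0],"yaw": 18},{"dp": [0,0,0],"yaw": 21},{"dp": [0,0,0],"yaw": 24},{"dp": [0,0,0],"yaw": 27},{"dp": [0,0,0],"yaw": 30}])

```text
clock: 18.32
eef_pos: [562.0, -54.1, 63.8]
tcp_rot: [3.14, -0.0, 1.478]
contact_force: [-1.8, 1.0, 11.6]
opening: 0.618
grasp_force: 64.3
```

Call:
carry_out(targets=[{"dp": [0,0,0.2],"yaw": 3},{"dp": [0,0,0.2],"yaw": 6},{"dp": [0,0,0.2],"yaw": 9},{"dp": [0,0,0.2],"yaw": 12},{"dp": [0,0,0.2],"yaw": 15},{"dp": [0,0,0.2],"yaw": 18},{"dp": [0,0,0.2],"yaw": 21},{"dp": [0,0,0.2],"yaw": 24},{"dp": [0,0,0.2],"yaw": 27},{"dp": [0,0,0.2],"yaw": 30}])

```text
clock: 19.58
eef_pos: [562.2, -54.4, 63.4]
tcp_rot: [3.14, -0.001, 0.954]
contact_force: [0.6, -1.3, 5.5]
opening: 0.614
grasp_force: 64.0
```

```bash
python3 -c "
from h import *
s=r.sense();print(s['eef_pos'],s['tcp_rot'],s['contact_force'],s['wrist_torque'])"
```

```text
[562.21488896 -54.42567297  63.35724611] [ 3.13962384e+00 -7.85804942e-04  9.53933043e-01] [ 0.5771483  -1.29491869  5.49245871] [-0.18788118  0.15619396  0.03739685]
```

Call:
carry_out(targets=[{"dp": [0,0,0.5],"yaw": 0},{"dp": [0,0,1],"yaw": 0},{"dp": [0,0,1],"yaw": 0}])

```text
clock: 19.95
eef_pos: [562.4, -54.3, 62.7]
tcp_rot: [3.14, -0.001, 0.956]
contact_force: [-1.8, -0.3, 10.0]
opening: 0.616
grasp_force: 64.4
```

Call:
carry_out(targets=[{"dp": [0,0,0],"yaw": 2},{"dp": [0,0,0],"yaw": 4},{"dp": [0,0,0],"yaw": 6},{"dp": [0,0,0],"yaw": 8}])

```text
clock: 20.45
eef_pos: [561.1, -54.0, 61.1]
tcp_rot: [-3.141, 0.0, 0.814]
contact_force: [1.3, 0.9, -1.0]
opening: 0.621
grasp_force: 63.4
```

```bash
python3 -c "
from h import *
s=r.sense();print(s['eef_pos'],s['tcp_rot'],s['contact_force'],s['wrist_torque'])"
```

```text
[561.05413117 -54.04222088  61.14796875] [-3.14121541e+00  2.11487683e-04  8.13691002e-01] [ 1.28315969  0.85556958 -0.97645486] [ 0.22457738 -0.18715122  0.021567  ]
```

Call:
carry_out(targets=[{"dp": [0,0,1.5],"yaw": 2},{"dp": [0,0,3],"yaw": 2},{"dp": [0,0,4.5],"yaw": 2},{"dp": [0,0,5],"yaw": 2},{"dp": [0,0,5],"yaw": 2}])

```text
clock: 21.08
eef_pos: [561.2, -54.1, 56.3]
tcp_rot: [-3.141, 0.0, 0.781]
contact_force: [1.4, 0.5, -2.0]
opening: 0.615
grasp_force: 63.4
```

```bash
python3 -c "
from h import *
s=r.sense();print(s['eef_pos'],s['tcp_rot'],s['contact_force'],s['wrist_torque'])"
```

```text
[561.18411757 -54.11481691  56.29602925] [-3.14148004e+00  5.98767179e-05  7.80980357e-01] [ 1.43876369  0.53024143 -1.95415636] [ 0.08063118 -0.2192572  -0.02063946]
```

Free drop. Next I'll press onto the seat.

Call:
carry_out(targets=[{"dp": [0,0,1.5],"yaw": 0},{"dp": [0,0,3],"yaw": 0},{"dp": [0,0,4.5],"yaw": 0},{"dp": [0,0,5.5],"yaw": 0},{"dp": [0,0,6.5],"yaw": 0},{"dp": [0,0,7.2],"yaw": 0},{"dp": [0,0,7.2],"yaw": 0}])

```text
clock: 21.95
eef_pos: [561.3, -54.1, 49.9]
tcp_rot: [3.141, -0.0, 0.781]
contact_force: [-0.8, 0.3, 9.4]
opening: 0.619
grasp_force: 64.7
```

Call:
carry_out(targets=[{"dp": [0,0,0.7],"yaw": 0},{"dp": [0,0,1.3],"yaw": 0},{"dp": [0,0,1.3],"yaw": 0},{"dp": [0,0,1.3],"yaw": 0}])

```text
clock: 22.45
eef_pos: [561.4, -54.1, 49.7]
tcp_rot: [3.141, -0.0, 0.781]
contact_force: [-7.1, 0.4, 24.6]
opening: 0.618
grasp_force: 66.2
```

The seat has bottomed: force rose 15 N over 0.2 mm. I'll ease the push a little, check, and hold.

Call:
carry_out(targets=[{"dp": [0,0,-0.3],"yaw": 0},{"dp": [0,0,-0.3],"yaw": 0},{"dp": [0,0,-0.3],"yaw": 0},{"dp": [0,0,-0.3],"yaw": 0}])

```text
clock: 22.95
eef_pos: [561.4, -54.1, 49.8]
tcp_rot: [3.141, -0.0, 0.781]
contact_force: [-5.4, 2.2, 22.0]
opening: 0.617
grasp_force: 65.6
```

Run:
```python
from h import *
s=r.grab_frame("scene");w=r.grab_frame("wrist")
f=lambda im,x,y,w,h,k:cv2.resize(im[y:y+h,x:x+w],None,fx=k,fy=k,interpolation=cv2.INTER_CUBIC)
cv2.imwrite("pics/c5.png",np.hstack([f(s,230,150,133,160,3)[:480,:399],f(w,120,0,400,480,1)])[:,:,::-1])
```

```text
(no output)
```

View pics/c5.png

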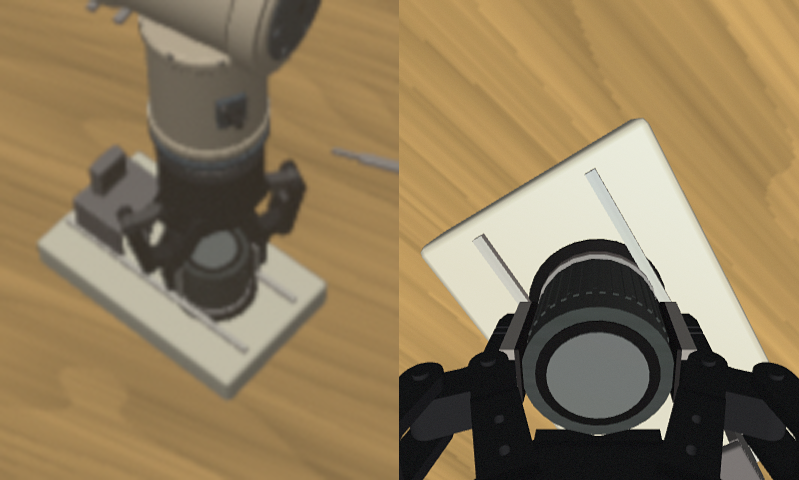

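The cell sits square on the seat ring, the shutter tab is unmoved at (107,170), and the fingers are still holding. I'll hand the job in.

```bash
python3 -c "
from rig import r
print(r.sign_off())"
```

```text
the job is handed in; nothing more can be done
None
```

The job is handed in at about 23 s: the shutter is out at its stop, and the large lens cell is keyed over the spigot, pressed fully home on the sprung seat and still held there with about 22 N; no bystander was touched.

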